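Fetch the wax tin from under the drying rack with the reacher

TASK

The wax tin has slid under the low wire drying rack, where no hand gets in. Lift the reacher out of its cradle by its stem, lay it flat on the table with its open jaws round the tin under the rack and let go of it; then take it again across handle and trigger, squeeze the trigger fully home so that the jaws close on the tin, and keep it squeezed while you draw the tin straight out until the side nearest the rack is about 5 cm clear of the rack's front. Let the trigger go so that the jaws open, and leave the tin standing and the reacher lying flat on the table, without tipping the tin or shifting the other things on the table.

Things in the scene. Friction and masses are not known exactly. Their poses are not given: they have to be found in the camera images.
- wax_tin: Round closed tin, metal side and a wider lid, 74 mm in diameter, 40 mm high, 0.24 kg; the only round tin with a lid. It stands upright under the drying rack. Origin: centre of its underside; z up.
- drying_rack: Low steel wire rack, fixed: 160 mm deep (x) by 230 mm wide (y), top of its wires 59 mm above the table, 49 mm clear under the front rail, a leg of 14 mm at each corner, so the front is open over 216 mm. Origin: centre of its underside; x points from the open front into the gap, z up. A dark offcut is fixed on its back part.
- rack_front (a point): Point on the table under the middle of the rack's front rail; axes as the rack's: x into the gap, y along the front. The rack's front plane is x = 0 here. The tin's centre starts 55 to 75 mm behind it.
- cradle: Plywood cradle, fixed, that holds the reacher: a 4 mm floor under handle and stem and 24 mm high walls close beside and behind handle and trigger; stem and jaws are free. Same axes as the reacher lying in it; origin on the table, 4 mm below the reacher's. Lift the reacher at least 30 mm straight up to clear it.
- reacher: Small hand reacher, 0.31 kg, 291 mm long, lying flat, 24 mm high. Origin: on its underside below the middle of the stem, near the centre of mass; 0 above the table when laid down. x points along the tool to the jaws, y to the trigger's side, z up. Handle frame x -132 to -32 mm, bare stem x -32 to +59, yoke (84 mm wide) x 59 to 71, jaws on to x = 159.
- reacher_stem (a point): Middle of the aluminium stem, half way up (12 mm above the underside), at reacher x = 0, y = 0; axes as the reacher's. The stem is 16 mm wide (y) and 22 mm high: grip it here across y to lift the reacher.
- reacher_grip (a point): Middle of handle and trigger, at reacher x = -82, y = +1, 12 mm above the underside; axes as the reacher's. Black fixed handle: outer face at y = -26; grey trigger bar, 68 mm long: outer face at y = +28 released, +14 squeezed home. Grip across y: 54 mm wide released, 40 mm squeezed (its middle then at reacher y = -6).
- reacher_jaws (a point): Centre of the jaws, where the middle of the tin belongs: reacher x = +120, y = 0, 12 mm above the underside; axes as the reacher's. The two jaws swing sideways about pivots in the yoke, 6 to 25 mm above the underside. Released: 142 mm wide outside, mouth 110 mm wide. Squeezed home they close round the 74 mm tin, tips behind it.
- reacher_trigger (a joint): Travel of the sprung trigger bar towards the fixed handle in m: 0 released (jaws open), 0.014 squeezed home against its stop (jaws closed). The spring resists with 2.5 N at first and 6 N at the end; it returns by itself.
- screw_tin: Bystander: open round tin of screws, 84 mm across, 29 mm high; loose. Origin: centre of underside.
- sanding_block: Bystander: cork sanding block 65 x 100 x 30 mm; loose. Origin: centre of underside.
- masking_tape: Bystander: roll of masking tape, 96 mm across, 24 mm high, lying flat; loose. Origin: centre of underside.

How it is judged:
On the way, in this order (a step that is already met when the one before it is completed fails the run):
1. the reacher lies flat on the table, let go, with its open jaws round the tin, which is still under the rack (x of wax_tin in the frame of reacher_jaws between -0.025 and 0.025 m and y of wax_tin in the frame of reacher_jaws between -0.025 and 0.025 m and height (world z) of reacher below 0.012 m and angle between reacher's own z axis and vertical below 0.12 rad and value of joint reacher_trigger below 0.003 m and contact force between the fingers and reacher below 0.1 N and x of wax_tin in the frame of rack_front above 0.03 m), for 0.2 s.
2. the trigger is squeezed home in the robot's grip with the tin between the jaws, still under the rack (x of wax_tin in the frame of reacher_jaws between -0.02 and 0.02 m and y of wax_tin in the frame of reacher_jaws between -0.02 and 0.02 m and value of joint reacher_trigger above 0.0115 m and contact force between the fingers and reacher above 1 N and x of wax_tin in the frame of rack_front above 0.02 m), for 0.2 s.
3. the tin, still held in the squeezed jaws, is clear of the rack's front by at least 30 mm (x of wax_tin in the frame of reacher_jaws between -0.025 and 0.025 m and y of wax_tin in the frame of reacher_jaws between -0.025 and 0.025 m and value of joint reacher_trigger above 0.0105 m and x of wax_tin in the frame of rack_front below -0.067 m), for 0.1 s.
At the end, for the whole second after the job is handed in: The wax tin stands upright and still on the table, its near side 30 to 163 mm clear of the rack's front and its centre within 200 mm of the front's middle; the reacher lies flat and still on the table, trigger released (under 3 mm); each loose bystander within 30 mm of its start (x of wax_tin in the frame of rack_front between -0.2 and -0.067 m and y of wax_tin in the frame of rack_front between -0.2 and 0.2 m and height (world z) of wax_tin between -0.006 and 0.006 m and angle between wax_tin's own z axis and vertical below 0.1 rad and linear speed of each of wax_tin, reacher below 0.01 m/s and height (world z) of reacher between -0.006 and 0.012 m and angle between reacher's own z axis and vertical below 0.12 rad and value of joint reacher_trigger below 0.003 m and distance of each of screw_tin, sanding_block, masking_tape from where it was at the start of the episode below 0.03 m); the robot touches nothing.
It fails at once if the wax tin is tipped by more than 0.4 rad (angle between wax_tin's own z axis and vertical above 0.4 rad).
It fails at once if a loose bystander is shifted by more than 30 mm (distance of any of screw_tin, sanding_block, masking_tape from where it was at the start of the episode above 0.03 m).
It also fails if it takes over 54 s, if anything falls off the work surface, if the arm or the gripper's body presses on something with over 40 N, if the wrist force passes 120 N, or if a joint passes its speed limit or range.

ROBOT

A 7-joint arm with a two-finger parallel gripper is mounted at the origin on the work surface; the furniture and walls round the work are solid. World frame = base frame: x ahead of the robot, y to its left, z up, the work surface at z = 0. Lengths are in m, angles in rad, forces in N, time in s.
With the tool pointing down it reaches from about 0.425 to 0.95 m from the base axis. Payload 4.7 kg.
Tool frame: the origin (TCP) lies between the finger pads; the fingertips stand 17 mm ahead of it and the grasp point (between the pads) lies 2 mm behind it (tips_ahead is the distance from the TCP to the fingertips, in m); z points along the fingers, y is the line along which they close (so a half turn about z gives the same grasp; the last joint's range is limited). The gripper opens to 85 mm and grips with 20 to 120 N. Pads are 22 mm wide; open, the fingers measure 114 mm over their backs; the gripper's body (76 mm by 85 mm) begins 54 mm behind the grasp point. The pads swing forward as they close: fully open they stand 13 mm farther back than shut.
Start: joints at [-1.218, 0.469, -0.049, 1.532, 0.024, 1.141, -0.082], TCP at [0.251, 0.626, 0.222] pointing down, gripper open.
Joint ranges: [-2.59, 2.59], [-0.33, 1.99], [-1.39, 1.29], [0.1, 2.45], [-1.04, 4.18], [0.21, 1.99], [-2.66, 2.66]. Speed limits (rad/s): [2.57, 2.57, 3.14, 3.14, 3.14, 3.14, 3.14].

INTERFACE

Orientations are given as a unit quaternion [x, y, z, w].
In Python, from rig import observe, camera, get_calibration, job_done, tips_ahead gives the robot as it stands.
- The arm moves only by the tool send_rows, never from a script. Its argument "rows" is a list that holds one entry, the list of rows, each a list of 7 numbers: the shift along the tool's x, y, z in m, then the turn, a rotation vector about the tool's x, y, z in degrees, then the finger opening in m, from 0 to 0.0854. A call has 1 to 10 rows; each row is the pose to reach, as a shift and turn from the pose commanded when the call began, along the tool's axes at that moment; what a row does not reach only later rows make up. A row lasts 1/10 s, in which the tool goes at most 50 mm and 8.59 degrees, less where a joint would pass 70% of its speed; a pose out of reach is approached as far as the arm can. A call with a gripper value outside its range is refused whole. The fingers move at their own pace and stop on an object; "squeeze" is the grip in N (left out, the last holds). Time passes only in rows, so rows that repeat a pose let the fingers close. It gives the time, the measured TCP pose, the force, the opening and the grip force at its end, in the units of the state.
- observe(): the state, without advancing time (a new reading comes with each control period).
- camera(name): name is "side" or "top" or "wrist"; returns (picture, depth): 480x640x3 uint8, red, green, blue; 480x640 float32, m along the optical axis (not along the pixel's ray), 0 where there is no reading.
- get_calibration(name): a dict with "camera_matrix" (3x3 intrinsics, pixels), "extrinsics" (4x4, takes a point from camera to world coordinates); the wrist camera has in their place "mount" (4x4, takes a point from camera to tool coordinates, whose origin is the TCP and whose axes are the flange's). Camera axes: x right, y down, z forward; pixel columns grow to the right and rows downward; lengths in m; the calibration is good to about 2 mm. The wrist camera is an equidistant fisheye: a pixel r from the principal point sees the ray r / f radians off the axis. A picture is of the moment at which its call begins: read the wrist's pose just before it. get_calibration takes no time and is no camera call.
- job_done(): hands the job in; it is judged then, once.
The state is a dict: "time": time; "joint_positions": joint angles; "joint_velocities": joint speeds; "joint_torque": joint torques, N m; "tool_pos": TCP position; "tcp_rot": TCP orientation; "force": force on the tool from outside, world axes, zero at the start; "torque": the same for the moment, N m; "gripper_width": finger opening in m; "grasp_force": force on a finger pad.
Only numpy, scipy, OpenCV 4.12 (cv2) and the standard library are available. Lean on these libraries where they do the work, as an engineer would, in place of code of your own. Each camera call takes 0.05 s, during which the arm holds its last target. There are 200 camera calls.

## Working session

There is one attempt and no reset: what is moved stays moved. The work goes in short steps, Python scripts to look and compute and a tool call to move; the robot and the scene stay as the last step left them, time stands still between calls to the robot, and variables do not carry over. Pictures are saved under pics/ and viewed, at most 15 in all, crops included, and the job is handed in when it is done.

Besides the shell and the picture viewer there is one more tool, called after ">>>" in YAML: its name, and indented under it one key for each argument. send_rows: Moves the arm, as the interface text tells. Its arguments: {"type":"object","properties":{"rows":{"type":"array","items":{"type":"array","items":{"type":"array","items":{"type":"number"}}}},"squeeze":{"type":"number"}},"required":["rows"]}

```bash
mkdir -p pics; python3 - <<'E'
from rig import *
import cv2,numpy as np
s=observe();print(s['time'],s['tool_pos'],s['tcp_rot'],s['gripper_width'],s['force'],tips_ahead)
for n in('top','side'):
    p,d=camera(n);cv2.imwrite(f'pics/{n}0.png',p[:,:,::-1]);np.savez(f'{n}0.npz',p=p,d=d)
    c=get_calibration(n);print(n,np.round(c['camera_matrix'],1).tolist(),np.round(c['extrinsics'],3).tolist())
E
```

```text
0.0 [0.25128206 0.62583168 0.22045333] [ 1.89730813e-01  9.81835653e-01 -9.74603686e-04 -1.40275166e-04] 0.08494056257344527 [-0.13828176 -0.42207779  0.14031806] 0.017
top [[512.1, 0.0, 318.9], [0.0, 512.1, 238.7], [0.0, 0.0, 1.0]] [[0.024, -0.986, 0.163, 0.316], [-1.0, -0.025, -0.005, 0.062], [0.009, -0.162, -0.987, 0.972], [0.0, 0.0, 0.0, 1.0]]
side [[516.8, 0.0, 325.9], [0.0, 516.8, 240.4], [0.0, 0.0, 1.0]] [[0.963, -0.136, 0.235, 0.229], [-0.271, -0.418, 0.867, -0.94], [-0.019, -0.898, -0.439, 0.555], [0.0, 0.0, 0.0, 1.0]]
```

View pics/top0.png

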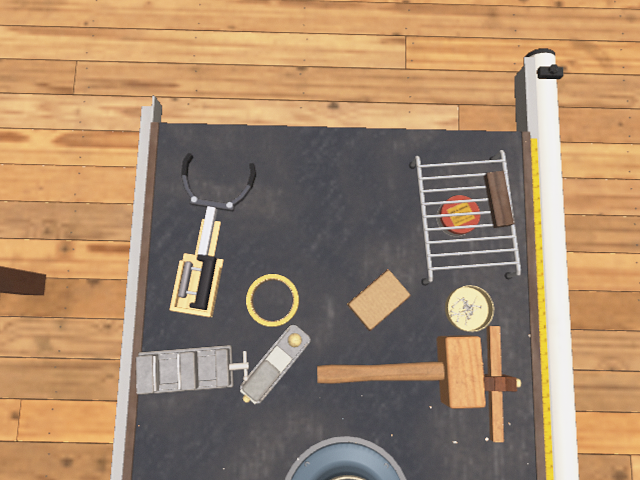

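View pics/side0.png

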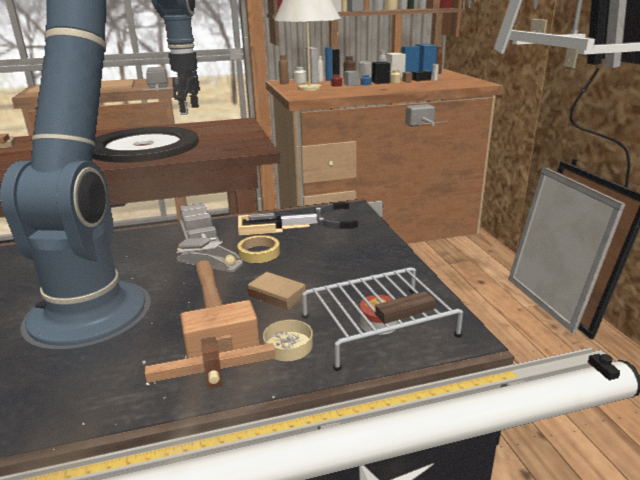

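The top view shows the reacher in its cradle at about (205,245) with jaws pointing up the image, and the trigger on the left. The rack is at (465,215), open to the left, with the red tin lid at (460,214). The bystanders clear the route. Next I'll enlarge both areas and measure.

```bash
cat > h.py <<'E'
import numpy as np,cv2
from rig import *
from scipy.spatial.transform import Rotation as R
def ray(n,uv,z):
    c=get_calibration(n);K=np.array(c['camera_matrix']);E=np.array(c['extrinsics'])
    uv=np.atleast_2d(np.array(uv,float));d=(np.c_[uv,np.ones(len(uv))]@np.linalg.inv(K).T)@E[:3,:3].T
    t=(z-E[2,3])/d[:,2];return E[:3,3]+d*t[:,None]
E
python3 - <<'E'
from h import *
p=np.load('top0.npz')['p'];b=p[:,:,::-1].copy()
a=cv2.resize(b[145:325,150:280],None,fx=3,fy=3,interpolation=cv2.INTER_CUBIC)
c=cv2.resize(b[145:325,400:530],None,fx=3,fy=3,interpolation=cv2.INTER_CUBIC)
cv2.imwrite('pics/crop.png',np.hstack([a,c]))
hsv=cv2.cvtColor(b,cv2.COLOR_BGR2HSV)
# tin red lid
m=(((hsv[...,0]<8)|(hsv[...,0]>172))&(hsv[...,1]>130)&(hsv[...,2]>90)).astype(np.uint8);m[:,:400]=0;m[:,500:]=0;m[:150]=0;m[290:]=0
pts=np.argwhere(m)[:,::-1].astype(np.float32);print('red',len(pts),pts.min(0),pts.max(0))
w=ray('top',pts,0.04)[:,:2].astype(np.float32);print('tin',cv2.minEnclosingCircle(w))
# stem white
r=b[200:262,190:225].astype(int);m=((r.min(2)>175)).astype(np.uint8)
n,l,st,_=cv2.connectedComponentsWithStats(m);k=1+st[1:,4].argmax();q=np.argwhere(l==k)[:,::-1]+[190,200]
w=ray('top',q,0.023)[:,:2].astype(np.float32);print('stem',len(q),cv2.minAreaRect(w),cv2.boxPoints(cv2.minAreaRect(w)).round(3).tolist())
d=np.load('top0.npz')['d'];print('d',d[235,207],d[214,460])
E
```

```text
red 486 [441. 195.] [479. 233.]
tin ((0.5228980779647827, -0.20518255233764648), 0.03694571182131767)
stem 423 ((0.4840734601020813, 0.26882466673851013), (0.01653018593788147, 0.09147858619689941), 81.97905731201172) [[0.43799999356269836, 0.2669999897480011], [0.527999997138977, 0.2540000081062317], [0.531000018119812, 0.2709999978542328], [0.4399999976158142, 0.28299999237060547]]
d 0.95619726 0.93537575
```

View pics/crop.png

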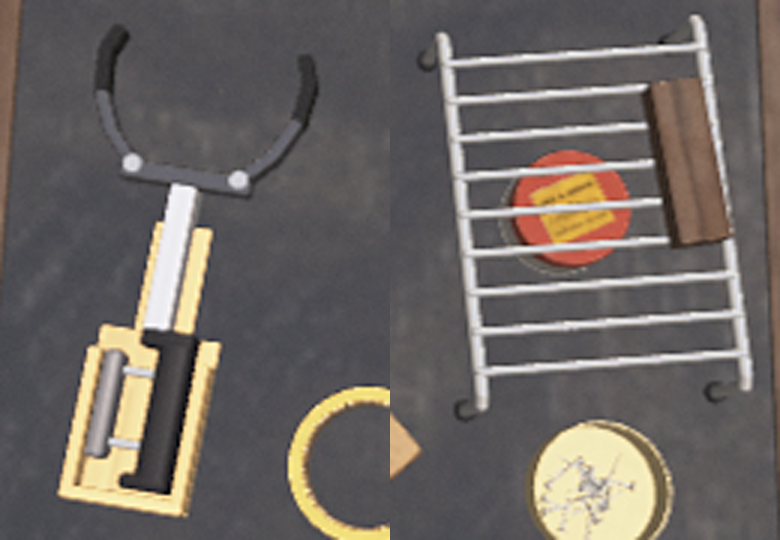

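The crops show the stem's silver top and pivots on the left. On the right they show the rack's rail ends: front (442,38) and (482,405), back (695,20) and (745,385) in the crop.

```bash
cat >> h.py <<'E'
def go(x,y,z,yaw):
    """shift+turn (tool axes) from measured pose to TCP x,y,z, pointing down with tool y at world angle yaw deg"""
    s=observe();R0=R.from_quat(s['tcp_rot']);p=np.array(s['tool_pos'])
    a=np.radians(yaw);Y=np.array([np.cos(a),np.sin(a),0]);Z=np.array([0,0,-1.]);X=np.cross(Y,Z)
    R1=R.from_matrix(np.c_[X,Y,Z]);d=R0.inv().apply(np.array([x,y,z])-p)
    print('go',np.round(d,4),np.round(np.degrees((R0.inv()*R1).as_rotvec()),2))
E
python3 - <<'E'
from h import *
f=lambda u,v:(400+(u-390)/3,145+v/3)
P=ray('top',[f(442,36),f(482,405),f(695,18),f(745,385)],0.056)[:,:2];print(P.round(4))
fm=(P[0]+P[1])/2;bm=(P[2]+P[3])/2
print('width',np.linalg.norm(P[0]-P[1]),'depth',np.linalg.norm(bm-fm))
for v in(bm-fm,P[2]-P[0],P[3]-P[1]):print('yaw',np.degrees(np.arctan2(v[1],v[0])))
v=P[0]-P[1];print('yaw rail',np.degrees(np.arctan2(v[1],v[0]))-90)
ax=np.array([v[1],-v[0]])/np.linalg.norm(v);ay=np.array([-ax[1],ax[0]])
t=np.array([.5229,-.2052]);print('front',fm,'ax',ax,'tin in rf',(t-fm)@ax,(t-fm)@ay)
print('block',ray('top',[[347,303],[371,329],[410,293],[388,270]],.03)[:,:2].round(3).tolist())
print('tape',ray('top',[[272,274],[272,326]],.024)[:,:2].round(3).tolist())
# pivots and tips of reacher, in first crop, z~0.029
g=lambda u,v:(150+u/3,145+v/3)
q=ray('top',[g(132,162),g(238,180)],.028)[:,:2];print('pivots',q.round(4).tolist(),'mid',q.mean(0))
d=q[1]-q[0];print('yaw reacher',np.degrees(np.arctan2(d[1],d[0]))+90)
go(.4707,.2707,.12,82)
E
```

```text
[[ 0.6262 -0.1231]
 [ 0.3972 -0.1452]
 [ 0.6421 -0.2812]
 [ 0.4131 -0.3034]]
width 0.23006150674734896 depth 0.15896535843259282
yaw -84.26883092087402
yaw -84.26018267524451
yaw -84.27748099963122
yaw rail -84.46992516451887
front [ 0.51173853 -0.1341482 ] ax [ 0.09636823 -0.99534575] tin in rf 0.07179671307068256 0.004262382446731636
block [[0.354, 0.003], [0.308, -0.042], [0.375, -0.113], [0.416, -0.072]]
tape [[0.404, 0.142], [0.309, 0.138]]
pivots [[0.5419, 0.2943], [0.532, 0.2271]] mid [0.53694913 0.26066689]
yaw reacher -8.369319421879268
go [-0.336  -0.2477  0.101 ] [-1.000e-01 -1.000e-02 -1.387e+01]
```

>>> send_rows:
  rows:
    - [[-0.042, -0.031, 0.0125, 0, 0, -1.74, 0.085], [-0.084, -0.062, 0.025, 0, 0, -3.5, 0.085], [-0.126, -0.093, 0.0375, 0, 0, -5.2, 0.085], [-0.168, -0.124, 0.05, 0, 0, -7, 0.085], [-0.21, -0.155, 0.063, 0, 0, -8.7, 0.085], [-0.252, -0.186, 0.076, 0, 0, -10.4, 0.085], [-0.294, -0.217, 0.088, 0, 0, -12.2, 0.085], [-0.335, -0.2475, 0.1, 0, 0, -14, 0.085], [-0.335, -0.2475, 0.1, 0, 0, -14, 0.06], [-0.335, -0.2475, 0.1, 0, 0, -14, 0.06]]

```text
time: 1.1
tool_pos: [0.472, 0.2661, 0.1202]
tcp_rot: [0.073, 0.997, -0.002, -0.001]
force: [0.3, 0.1, -0.0]
gripper_width: 0.0604
grasp_force: 0.0
```

```bash
python3 - <<'E'
from h import *
s=observe();print(s['time'],s['tool_pos'],s['gripper_width'])
p,d=camera('wrist');cv2.imwrite('pics/w1.png',p[:,:,::-1])
go(.4715,.2703,.024,81.9)
E
```

```text
1.1 [0.47201077 0.26608642 0.12016239] 0.06040649401163599
go [-0.0006  0.0012  0.0967] [-0.1  -0.06 -0.06]
```

View pics/w1.png

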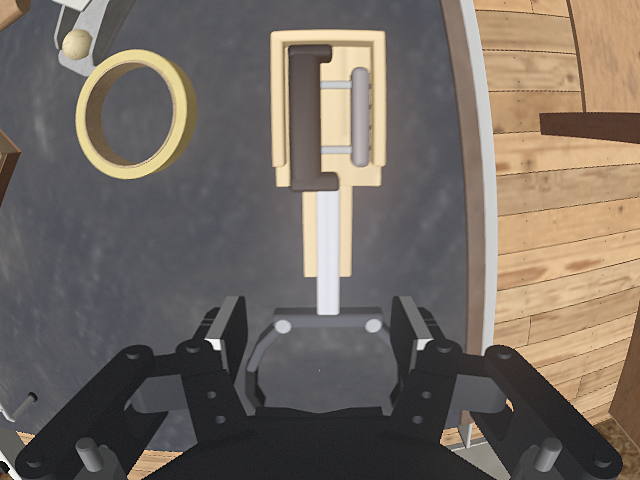

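The wrist view shows the stem vertical at column ~328 and the fingers centred at ~319, so there's a small sideways offset. Part of that is arm lag. I'll work it out.

```bash
cat >> h.py <<'E'
def wray(uv,z,s):
    c=get_calibration('wrist');K=np.array(c['camera_matrix']);M=np.array(c['mount'])
    uv=np.atleast_2d(np.array(uv,float));a=(uv-K[:2,2])/K[0,0];r=np.linalg.norm(a,axis=1)+1e-9
    d=np.c_[a*(np.sin(r)/r)[:,None],np.cos(r)];Rt=R.from_quat(s['tcp_rot'])
    d=Rt.apply(d@M[:3,:3].T);o=Rt.apply(M[:3,3])+np.array(s['tool_pos'])
    return o+d*((z-o[2])/d[:,2])[:,None]
E
python3 - <<'E'
from h import *
c=get_calibration('wrist');print(np.round(c['camera_matrix'],1).tolist(),np.round(c['mount'],3).tolist())
s=observe();print(s['tool_pos'],s['tcp_rot'])
s['tool_pos']=[0.47201,.26609,.12016];s['tcp_rot']=[.073,.997,-.002,-.001]
print(wray([[328.5,205],[328,300],[282,326],[373,326]],.027,s).round(4))
go(.4715,.2703,.024,81.9)
E
```

```text
[[371.6, 0.0, 318.4], [0.0, 371.6, 242.2], [0.0, 0.0, 1.0]] [[0.001, -0.957, -0.289, 0.075], [1.0, 0.001, 0.001, -0.001], [-0.0, -0.289, 0.957, -0.152], [0.0, 0.0, 0.0, 1.0]]
[0.47083346 0.26930607 0.12072071] [ 7.11679749e-02  9.97463866e-01 -8.00313385e-04 -5.61350512e-04]
[[0.4462 0.2759 0.027 ]
 [0.5155 0.266  0.027 ]
 [0.5324 0.2286 0.027 ]
 [0.5426 0.2968 0.027 ]]
go [-0.0006  0.0012  0.0967] [-0.1  -0.06 -0.06]
```

>>> send_rows:
  rows:
    - [[0, 0.0025, 0.02, 0, 0, 0, 0.06], [0, 0.0025, 0.04, 0, 0, 0, 0.06], [0, 0.0025, 0.06, 0, 0, 0, 0.06], [0, 0.0025, 0.08, 0, 0, 0, 0.06], [0, 0.0025, 0.09, 0, 0, 0, 0.06], [0, 0.0025, 0.096, 0, 0, 0, 0.06], [0, 0.0025, 0.096, 0, 0, 0, 0.0], [0, 0.0025, 0.096, 0, 0, 0, 0.0], [0, 0.0025, 0.096, 0, 0, 0, 0.0], [0, 0.0025, 0.096, 0, 0, 0, 0.0]]
  squeeze: 50

```text
time: 2.15
tool_pos: [0.4709, 0.2747, 0.0262]
tcp_rot: [0.069, 0.998, 0.001, 0.001]
force: [-0.6, -0.5, 0.3]
gripper_width: 0.0021
grasp_force: 0.0
```

>>> send_rows:
  rows:
    - [[0, 0, 0, 0, 0, 0, 0.0], [0, 0, 0, 0, 0, 0, 0.0], [0, 0, 0, 0, 0, 0, 0.0]]

```text
time: 2.45
tool_pos: [0.4705, 0.2744, 0.0256]
tcp_rot: [0.069, 0.998, 0.0, 0.0]
force: [-0.2, -0.3, 1.0]
gripper_width: 0.0003
grasp_force: 0.0
```

```bash
python3 - <<'E'
from h import *
s=observe();print(s['time'],s['tool_pos'],s['gripper_width'])
p,d=camera('wrist');q,_=camera('side');
q=cv2.resize(q[180:300,180:380],None,fx=3.2,fy=3.2)
cv2.imwrite('pics/w2.png',np.vstack([cv2.resize(p[150:420],(640,270)),q[:330]])[:,:,::-1])
E
```

```text
2.45 [0.47052297 0.27440806 0.02562939] 0.00033339658349127214
```

View pics/w2.png

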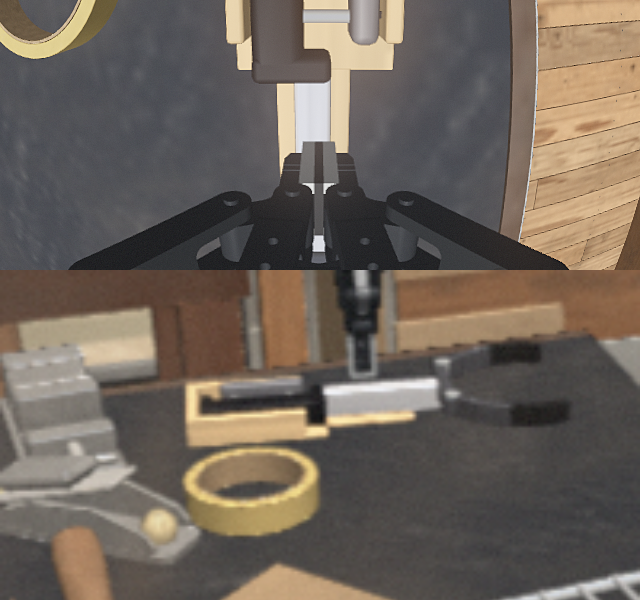

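The fingers closed fully, with no stem between them. They seem to be above the stem or behind it, so I'll check the heights by depth.

```bash
python3 - <<'E'
from h import *
def dep(n,u,v,d):
    c=get_calibration(n);K=np.array(c['camera_matrix']);E=np.array(c['extrinsics'])
    return (E@np.r_[np.linalg.inv(K)@[u,v,1]*d[v,u],1])[:3].round(4)
d0=np.load('top0.npz')['d'];s0=np.load('side0.npz')['d']
for u,v in[(208,215),(206,230),(203,248),(215,240),(250,215),(187,280),(460,200)]:print('top',u,v,dep('top',u,v,d0))
q,d=camera('side')
for u,v in[(292,296-0),(294,290),(293,295),(294,297),(294,300),(300,304),(310,302)]:print('side',u,v,dep('side',u,v,d))
for v in range(280,312,2):print(v,[dep('side',u,v,d)[1:].tolist() for u in(290,294,298)])
p,dt=camera('top')
for u,v in[(208,215),(206,230),(203,248)]:print('topnow',u,v,dep('top',u,v,dt))
E
```

```text
top 208 215 [0.5115 0.2658 0.0292]
top 206 230 [0.4828 0.2678 0.0293]
top 203 248 [0.4491 0.2719 0.0268]
top 215 240 [0.4685 0.2552 0.0031]
top 250 215 [0.5193 0.1908 0.0016]
top 187 280 [0.389  0.2981 0.0256]
top 460 200 [ 0.5452 -0.2003  0.0588]
side 292 296 [ 0.3862 -0.0984  0.0192]
side 294 290 [ 0.3924 -0.0901  0.0267]
side 293 295 [ 0.388  -0.1004  0.0223]
side 294 297 [ 0.3908 -0.0948  0.0138]
side 294 300 [ 0.3907 -0.0936  0.0062]
side 300 304 [ 0.4008 -0.1007 -0.0007]
side 310 302 [ 0.4216 -0.098  -0.0017]
280 [[-0.0515, 0.0275], [-0.0047, -0.0017], [-0.0055, -0.0028]]
282 [[-0.0568, 0.0261], [-0.062, 0.0278], [-0.0628, 0.0268]]
284 [[-0.0657, 0.0269], [-0.0695, 0.0277], [-0.0691, 0.026]]
286 [[-0.0716, 0.0259], [-0.0739, 0.0258], [-0.0774, 0.0265]]
288 [[-0.083, 0.0283], [-0.0843, 0.0276], [-0.0869, 0.0278]]
290 [[-0.0855, 0.0254], [-0.0901, 0.0267], [-0.0874, 0.0236]]
292 [[-0.0936, 0.0258], [-0.0942, 0.0248], [-0.0877, 0.0192]]
294 [[-0.1, 0.0254], [-0.0962, 0.0215], [-0.0871, 0.0143]]
296 [[-0.1047, 0.0239], [-0.0995, 0.0191], [-0.0888, 0.0108]]
298 [[-0.1046, 0.0193], [-0.0977, 0.0134], [-0.0891, 0.0064]]
300 [[-0.1062, 0.0159], [-0.0936, 0.0062], [-0.0819, -0.0029]]
302 [[-0.1058, 0.0111], [-0.0952, 0.0027], [-0.0913, -0.0014]]
304 [[-0.1082, 0.0081], [-0.0956, -0.0017], [-0.1, -0.0003]]
306 [[-0.1067, 0.0026], [-0.1037, -0.0009], [-0.1058, -0.0011]]
308 [[-0.1075, -0.0014], [-0.1092, -0.0018], [-0.1121, -0.0014]]
310 [[-0.1159, -0.0003], [-0.114, -0.0032], [-0.1208, -0.0001]]
topnow 208 215 [0.5117 0.2661 0.0281]
topnow 206 230 [0.459  0.2383 0.1644]
topnow 203 248 [0.4492 0.2721 0.0259]
```

```bash
python3 - <<'E'
from h import *
q,d=camera('side')
c=get_calibration('side');K=np.array(c['camera_matrix']);E=np.array(c['extrinsics'])
f=lambda u,v:(E@np.r_[np.linalg.inv(K)@[u,v,1]*d[v,u],1])[:3].round(3).tolist()
for v in range(198,226,2):print(v,[f(u,v) for u in(288,292,296,300)])
cv2.imwrite('pics/s3.png',cv2.resize(q[150:250,240:370],None,fx=6,fy=6,interpolation=cv2.INTER_CUBIC)[:,:,::-1])
E
```

```text
198 [[0.452, 0.232, 0.092], [0.465, 0.247, 0.084], [0.473, 0.238, 0.087], [0.951, 2.398, -0.776]]
200 [[0.454, 0.242, 0.082], [0.467, 0.259, 0.074], [0.48, 0.27, 0.069], [0.951, 2.405, -0.793]]
202 [[0.459, 0.271, 0.065], [0.467, 0.262, 0.068], [0.479, 0.269, 0.063], [0.96, 2.448, -0.826]]
204 [[0.458, 0.266, 0.062], [0.467, 0.263, 0.062], [0.478, 0.266, 0.059], [0.957, 2.436, -0.837]]
206 [[0.457, 0.265, 0.057], [0.468, 0.266, 0.055], [0.478, 0.264, 0.054], [0.516, 0.393, -0.001]]
208 [[0.458, 0.27, 0.049], [0.466, 0.26, 0.052], [0.479, 0.27, 0.046], [0.512, 0.378, -0.0]]
210 [[0.459, 0.278, 0.04], [0.466, 0.263, 0.045], [0.478, 0.266, 0.043], [0.511, 0.371, -0.003]]
212 [[0.475, 0.365, -0.002], [0.467, 0.266, 0.039], [0.477, 0.267, 0.037], [0.506, 0.351, -0.001]]
214 [[0.472, 0.349, -0.002], [0.482, 0.344, -0.001], [0.492, 0.341, -0.001], [0.504, 0.341, -0.002]]
216 [[0.457, 0.273, 0.026], [0.468, 0.272, 0.025], [0.477, 0.269, 0.025], [0.486, 0.262, 0.026]]
218 [[0.455, 0.265, 0.024], [0.465, 0.263, 0.023], [0.476, 0.266, 0.021], [0.487, 0.265, 0.019]]
220 [[0.455, 0.262, 0.019], [0.465, 0.263, 0.018], [0.476, 0.263, 0.016], [0.486, 0.263, 0.015]]
222 [[0.455, 0.266, 0.012], [0.465, 0.264, 0.012], [0.475, 0.259, 0.012], [0.486, 0.262, 0.01]]
224 [[0.454, 0.264, 0.007], [0.465, 0.263, 0.006], [0.475, 0.262, 0.006], [0.485, 0.26, 0.005]]
```

View pics/s3.png

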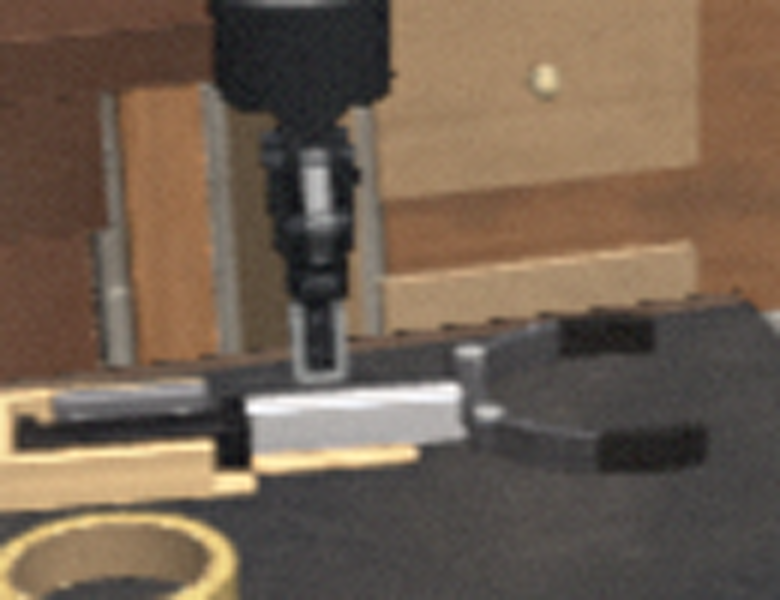

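The side view shows the closed fingertips about 10 mm above the stem top, at z ≈ 0.037, while the reported TCP is 0.0256. I'll check the reported height against the wrist depth.

```bash
python3 - <<'E'
from h import *
s=observe();p,d=camera('wrist');print(s['time'],s['tool_pos'],s['joint_positions'])
c=get_calibration('wrist');K=np.array(c['camera_matrix']);M=np.array(c['mount']);Rt=R.from_quat(s['tcp_rot'])
def f(u,v):
    a=(np.array([u,v])-K[:2,2])/K[0,0];r=np.linalg.norm(a);dd=np.r_[a*np.sin(r)/r,np.cos(r)];x=dd/dd[2]*d[v,u]
    t=M[:3,:3]@x+M[:3,3];return 'tool',t.round(3),'world',(Rt.apply(t)+s['tool_pos']).round(3)
for uv in[(150,300),(450,250),(312,260),(312,285),(290,190)]:print(uv,f(*uv))
for v in range(288,360,8):print(v,f(312,v),f(328,v))
E
```

```text
2.7 [0.47047699 0.27445322 0.02549282] [-6.05093816e-01  5.11741670e-01 -5.31286017e-04  2.00868645e+00
  3.19608753e-04  6.21106938e-01  8.27578817e-01]
(150, 300) ('tool', array([-0.014, -0.097,  0.026]), 'world', array([ 0.471,  0.177, -0.001]))
(450, 250) ('tool', array([0.017, 0.069, 0.026]), 'world', array([ 0.463,  0.345, -0.001]))
(312, 260) ('tool', array([ 0.021, -0.003,  0.   ]), 'world', array([0.45 , 0.274, 0.025]))
(312, 285) ('tool', array([ 0.009, -0.003,  0.   ]), 'world', array([0.461, 0.272, 0.025]))
(290, 190) ('tool', array([ 0.052, -0.012, -0.001]), 'world', array([0.418, 0.27 , 0.027]))
288 ('tool', array([ 0.008, -0.003, -0.   ]), 'world', array([0.462, 0.272, 0.026])) ('tool', array([0.007, 0.004, 0.001]), 'world', array([0.464, 0.279, 0.025]))
296 ('tool', array([ 0.012, -0.003, -0.018]), 'world', array([0.458, 0.273, 0.044])) ('tool', array([ 0.012,  0.003, -0.018]), 'world', array([0.459, 0.279, 0.043]))
304 ('tool', array([ 0.012, -0.003, -0.025]), 'world', array([0.458, 0.273, 0.05 ])) ('tool', array([ 0.012,  0.003, -0.026]), 'world', array([0.459, 0.27
[... 307 characters left out ...]
orld', array([0.459, 0.279, 0.064]))
328 ('tool', array([ 0.012, -0.003, -0.044]), 'world', array([0.458, 0.274, 0.069])) ('tool', array([ 0.012,  0.003, -0.044]), 'world', array([0.459, 0.279, 0.069]))
336 ('tool', array([ 0.01 , -0.003, -0.046]), 'world', array([0.46 , 0.273, 0.072])) ('tool', array([ 0.011,  0.003, -0.047]), 'world', array([0.46 , 0.279, 0.072]))
344 ('tool', array([ 0.008, -0.003, -0.048]), 'world', array([0.462, 0.273, 0.073])) ('tool', array([ 0.014,  0.002, -0.056]), 'world', array([0.457, 0.279, 0.081]))
352 ('tool', array([ 0.008, -0.003, -0.051]), 'world', array([0.463, 0.273, 0.077])) ('tool', array([ 0.013,  0.002, -0.059]), 'world', array([0.458, 0.279, 0.085]))
```

Both cameras agree that the closed fingertips sit about 11 mm behind the reported TCP, not 17 mm ahead of it. I'll go by that from here and put TCP z at about -0.001, which leaves the tips at ~0.010 around the stem.

>>> send_rows:
  rows:
    - [[0, -0.003, 0, 0, 0, 0, 0.06], [0, -0.003, 0, 0, 0, 0, 0.06], [0, -0.003, 0, 0, 0, 0, 0.06], [0, -0.003, 0.0, 0, 0, 0, 0.06], [0, -0.003, 0.01, 0, 0, 0, 0.06], [0, -0.003, 0.02, 0, 0, 0, 0.06], [0, -0.003, 0.026, 0, 0, 0, 0.06], [0, -0.003, 0.0265, 0, 0, 0, 0.06], [0, -0.003, 0.0265, 0, 0, 0, 0.06]]

```text
time: 3.65
tool_pos: [0.4699, 0.2713, -0.0015]
tcp_rot: [0.069, 0.998, -0.0, -0.0]
force: [0.5, -1.2, 0.7]
gripper_width: 0.0598
grasp_force: 0.0
```

>>> send_rows:
  rows:
    - [[0, 0, 0, 0, 0, 0, 0.0], [0, 0, 0, 0, 0, 0, 0.0], [0, 0, 0, 0, 0, 0, 0.0], [0, 0, 0, 0, 0, 0, 0.0], [0, 0, 0, 0, 0, 0, 0.0], [0, 0, 0, 0, 0, 0, 0.0]]
  squeeze: 50

```text
time: 4.25
tool_pos: [0.4704, 0.2718, -0.0005]
tcp_rot: [0.069, 0.998, 0.0, 0.0]
force: [-0.3, 0.1, 4.7]
gripper_width: 0.0146
grasp_force: 50.7
```

>>> send_rows:
  rows:
    - [[0, 0, -0.008, 0, 0, 0, 0], [0, 0, -0.02, 0, 0, 0, 0], [0, 0, -0.035, 0, 0, 0, 0], [0, 0, -0.05, 0, 0, 0, 0], [0, 0, -0.065, 0, 0, 0, 0], [0, 0, -0.08, 0, 0, 0, 0], [0, 0, -0.08, 0, 0, 0, 0], [0, 0, -0.08, 0, 0, 0, 0]]

```text
time: 5.05
tool_pos: [0.4699, 0.2713, 0.0792]
tcp_rot: [0.069, 0.998, 0.0, 0.0]
force: [-1.0, 0.2, -3.5]
gripper_width: 0.0146
grasp_force: 49.8
```

```bash
python3 - <<'E'
from h import *
s=observe();print(s['time'],s['tool_pos'],s['force'],s['gripper_width'])
tin=np.array([.5229,-.2052]);ax=np.array([.0972,-.9953]) # rack x, yaw -84.4
# reacher pose in tool frame: origin ~TCP (measured (.472,.2712) vs grasp (.4704,.2718)), yaw -8.1 with tool y at 82.1
Rt=R.from_quat(s['tcp_rot']);off=np.array([.4721,.2712])-np.array([.4704,.2718])
u=np.array([np.cos(np.radians(-8.1)),np.sin(np.radians(-8.1))]);dx=off@u;print('origin ahead of TCP',dx)
fin=tin-ax*(.120+dx);A=fin-ax*.125;print('A',A,'final',fin)
ty=Rt.apply([0,1,0]);yw=np.degrees(np.arctan2(ty[1],ty[0]));print('tool y yaw',yw)
T=yw+(-84.4+8.1);print(T);go(A[0],A[1],.08,T);go(fin[0],fin[1],.08,T)
p,d=camera('side');cv2.imwrite('pics/s4.png',cv2.resize(p[120:270,200:400],(800,600))[:,:,::-1])
E
```

```text
5.05 [0.46991712 0.27126925 0.07916725] [-0.97914059  0.19134659 -3.46918672] 0.01456829690258955
origin ahead of TCP 0.0017675809572807305
A [0.49891419 0.04040777] final [ 0.51106419 -0.08400473]
tool y yaw 82.11952515654434
5.81952515654433
go [-0.0604 -0.2247 -0.0009] [2.00e-02 0.00e+00 7.63e+01]
go [-0.0895 -0.3463 -0.0009] [2.00e-02 0.00e+00 7.63e+01]
```

View pics/s4.png

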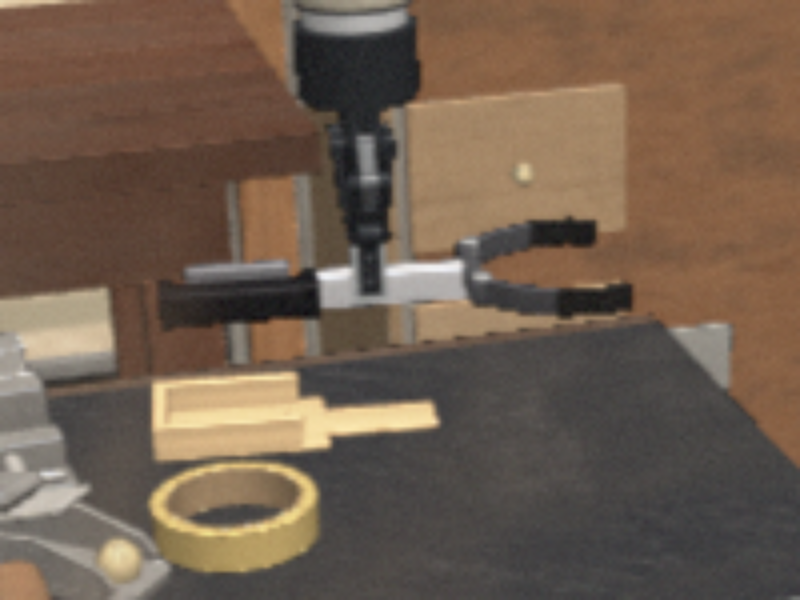

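>>> send_rows:
  rows:
    - [[-0.003, -0.011, 0, 0, 0, 4, 0], [-0.008, -0.03, 0, 0, 0, 10, 0], [-0.015, -0.055, 0, 0, 0, 18, 0], [-0.022, -0.08, 0, 0, 0, 26, 0], [-0.029, -0.107, 0, 0, 0, 34, 0], [-0.036, -0.134, 0, 0, 0, 42, 0], [-0.043, -0.16, 0, 0, 0, 50, 0], [-0.05, -0.185, 0, 0, 0, 58, 0], [-0.056, -0.208, 0, 0, 0, 66, 0], [-0.06, -0.222, 0, 0, 0, 73, 0]]

```text
time: 6.1
tool_pos: [0.4983, 0.0409, 0.0781]
tcp_rot: [0.652, 0.759, -0.001, -0.0]
force: [-0.4, -0.7, -3.6]
gripper_width: 0.0148
grasp_force: 49.8
```

>>> send_rows:
  rows:
    - [[0, 0, 0, 0, 0, 3.3, 0], [0, 0, 0, 0, 0, 3.3, 0], [0, 0, 0, 0, 0, 3.3, 0]]

```text
time: 6.4
tool_pos: [0.4985, 0.0437, 0.0783]
tcp_rot: [0.669, 0.743, -0.001, -0.001]
force: [-0.3, 0.3, -2.9]
gripper_width: 0.0146
grasp_force: 49.8
```

```bash
python3 - <<'E'
from h import *
s=observe();print(s['time'],s['tool_pos'],s['force'],s['gripper_width'])
p,d=camera('top');cv2.imwrite('pics/t5.png',cv2.resize(p[130:340,220:540],None,fx=2.5,fy=2.5,interpolation=cv2.INTER_CUBIC)[:,:,::-1])
go(.4989,.0404,.000,5.8);go(.5111,-.0840,.000,5.8)
E
```

```text
6.4 [0.49847935 0.0437083  0.07832209] [-0.34602047  0.31059821 -2.90490859] 0.014633499052431656
go [-0.0035  0.      0.0785] [-0.07 -0.01  0.15]
go [-0.1285 -0.0007  0.0785] [-0.07 -0.01  0.15]
```

View pics/t5.png

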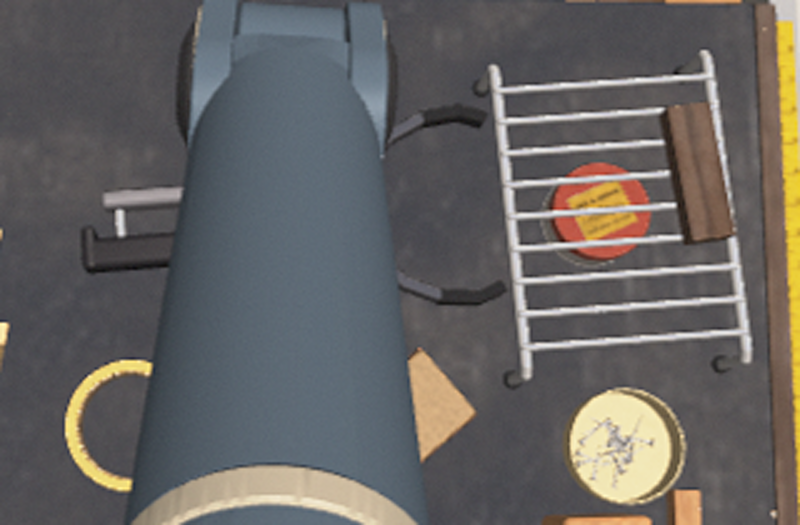

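The top view shows the open jaws just short of the rack's front, tips at (480,118) and (500,290), lined up with the tin at (602,213). Next I'll back off slightly, lower, and slide in.

>>> send_rows:
  rows:
    - [[0.012, 0, 0, 0, 0, 0, 0], [0.015, 0, 0.01, 0, 0, 0, 0], [0.015, 0, 0.025, 0, 0, 0, 0], [0.015, 0, 0.04, 0, 0, 0, 0], [0.015, 0, 0.055, 0, 0, 0, 0], [0.015, 0, 0.068, 0, 0, 0, 0], [0.015, 0, 0.076, 0, 0, 0, 0], [0.015, 0, 0.079, 0, 0, 0, 0], [0.015, 0, 0.079, 0, 0, 0, 0], [0.015, 0, 0.079, 0, 0, 0, 0]]

```text
time: 7.45
tool_pos: [0.498, 0.0583, 0.0004]
tcp_rot: [0.67, 0.742, 0.0, 0.0]
force: [0.1, 0.6, -2.6]
gripper_width: 0.0149
grasp_force: 49.8
```

```bash
python3 - <<'E'
from h import *
s=observe();print(s['time'],s['tool_pos'],s['force'],s['gripper_width'])
p,d=camera('side');cv2.imwrite('pics/s6.png',cv2.resize(p[190:390,180:480],(780,520),interpolation=cv2.INTER_CUBIC)[:,:,::-1])
go(.5111,-.0840,-.0015,5.7)
E
```

```text
7.45 [4.98032327e-01 5.83003394e-02 3.75922378e-04] [ 0.10369604  0.57894089 -2.586463  ] 0.014936838518958667
go [-0.1429 -0.0015  0.002 ] [ 0.07 -0.01  0.12]
```

View pics/s6.png

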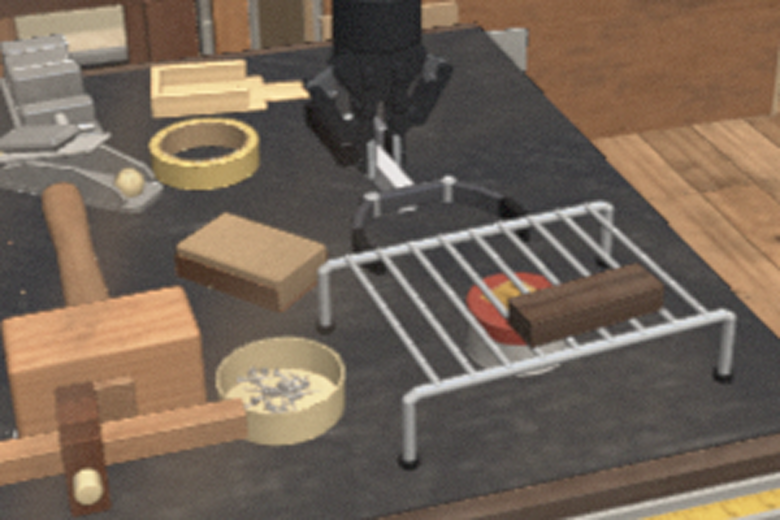

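The reacher hovers just before the rack with its jaws open and nothing in the way. Sliding in.

>>> send_rows:
  rows:
    - [[-0.006, 0, 0.002, 0, 0, 0, 0], [-0.018, -0.001, 0.002, 0, 0, 0, 0], [-0.034, -0.0015, 0.002, 0, 0, 0, 0], [-0.05, -0.0015, 0.002, 0, 0, 0, 0], [-0.066, -0.0015, 0.002, 0, 0, 0, 0], [-0.082, -0.0015, 0.002, 0, 0, 0, 0], [-0.098, -0.0015, 0.002, 0, 0, 0, 0], [-0.11, -0.0015, 0.002, 0, 0, 0, 0], [-0.122, -0.0015, 0.002, 0, 0, 0, 0], [-0.128, -0.0015, 0.002, 0, 0, 0, 0]]

```text
time: 8.5
tool_pos: [0.5091, -0.071, -0.0019]
tcp_rot: [0.671, 0.742, -0.0, 0.0]
force: [-0.1, -0.0, -3.3]
gripper_width: 0.015
grasp_force: 49.8
```

>>> send_rows:
  rows:
    - [[-0.006, 0, 0, 0, 0, 0, 0], [-0.012, 0, 0, 0, 0, 0, 0], [-0.015, 0, 0, 0, 0, 0, 0], [-0.015, 0, 0.0015, 0, 0, 0, 0], [-0.015, 0, 0.003, 0, 0, 0, 0], [-0.015, 0, 0.003, 0, 0, 0, 0], [-0.015, 0, 0.003, 0, 0, 0, 0]]

```text
time: 9.2
tool_pos: [0.5107, -0.0839, -0.0045]
tcp_rot: [0.67, 0.742, 0.0, -0.0]
force: [-2.9, -0.1, 5.4]
gripper_width: 0.0146
grasp_force: 51.0
```

```bash
python3 - <<'E'
from h import *
s=observe();print(s['time'],s['tool_pos'],s['force'],s['gripper_width'])
p,d=camera('side');q,_=camera('wrist');t,_=camera('top')
cv2.imwrite('pics/s7.png',np.hstack([cv2.resize(p[210:360,280:480],(400,300)),cv2.resize(q,(400,300))])[:,:,::-1])
b=t[:,:,::-1].copy();hsv=cv2.cvtColor(b,cv2.COLOR_BGR2HSV)
m=(((hsv[...,0]<8)|(hsv[...,0]>172))&(hsv[...,1]>130)&(hsv[...,2]>90)).astype(np.uint8);m[:,:400]=0;m[:,500:]=0;m[:150]=0;m[290:]=0
w=ray('top',np.argwhere(m)[:,::-1],.04)[:,:2].astype(np.float32);print('tin',len(w),cv2.minEnclosingCircle(w))
go(.5111,-.0840,-.0045,5.7)
E
```

```text
9.2 [ 0.51065964 -0.08391935 -0.00449233] [-2.85580077 -0.0553416   5.35836665] 0.014627072314646182
tin 90 ((0.5314358472824097, -0.2286142110824585), 0.024139059707522392)
go [-0.0001  0.0004  0.    ] [ 0.01 -0.02  0.15]
```

View pics/s7.png

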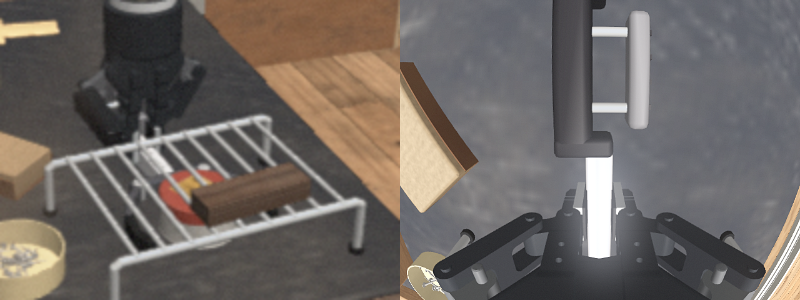

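The reacher sits flat with its jaws round the tin. The wrist view shows the handle left and the trigger right (+tool y). Letting go and moving back to the handle.

>>> send_rows:
  rows:
    - [[0, 0, 0, 0, 0, 0, 0.05], [0, 0, 0, 0, 0, 0, 0.05], [0, 0, 0, 0, 0, 0, 0.05], [0, 0, 0, 0, 0, 0, 0.05], [0, 0, -0.02, 0, 0, 0, 0.05], [0, 0, -0.05, 0, 0, 0, 0.05], [0, 0, -0.08, 0, 0, 0, 0.085], [0.0, 0, -0.1, 0, 0, 0, 0.085], [0.0, 0, -0.1, 0, 0, 0, 0.085], [0.0, 0, -0.1, 0, 0, 0, 0.085]]

```text
time: 10.35
tool_pos: [0.5105, -0.084, 0.0949]
tcp_rot: [0.67, 0.742, 0.0, 0.0]
force: [-0.7, -0.0, -1.0]
gripper_width: 0.0849
grasp_force: 0.0
```

>>> send_rows:
  rows:
    - [[0.02, -0.002, 0, 0, 0, 0, 0.085], [0.05, -0.004, 0, 0, 0, 0, 0.085], [0.08, -0.006, 0, 0, 0, 0, 0.085], [0.08, -0.006, 0, 0, 0, 0, 0.085], [0.08, -0.006, 0, 0, 0, 0, 0.085]]

```text
time: 10.85
tool_pos: [0.4956, -0.0048, 0.0938]
tcp_rot: [0.67, 0.743, -0.001, -0.001]
force: [0.0, -1.1, -0.3]
gripper_width: 0.0846
grasp_force: 0.0
```

```bash
python3 - <<'E'
from h import *
s=observe();print(s['time'],s['tool_pos'],s['force'],s['gripper_width'])
q,d=camera('wrist');p,_=camera('side')
cv2.imwrite('pics/w8.png',np.hstack([cv2.resize(p[210:360,280:480],(320,240)),cv2.resize(q,(480,360))[:240]])[:,:,::-1])
np.savez('w8.npz',q=q,d=d,pos=s['tool_pos'],rot=s['tcp_rot'])
Rt=R.from_quat(s['tcp_rot'])
# handle (dark, high) and trigger edges by height above table along columns
c=get_calibration('wrist');K=np.array(c['camera_matrix']);M=np.array(c['mount'])
v,u=np.mgrid[0:260,120:520];a=np.stack([u-K[0,2],v-K[1,2]],-1)/K[0,0];r=np.linalg.norm(a,axis=-1)+1e-9
x=np.concatenate([a*(np.tan(r)/r)[...,None],np.ones(r.shape+(1,))],-1)*d[:260,120:520,None]
t=x@M[:3,:3].T+M[:3,3];w=Rt.apply(t.reshape(-1,3))+s['tool_pos']
# reacher points: height 8..30mm, in tool frame
T=t.reshape(-1,3);k=(w[:,2]>.010)&(w[:,2]<.032)&(abs(T[:,1])<.06)
for lo in np.arange(-.06,.10,.01):
    b=k&(T[:,0]>=lo)&(T[:,0]<lo+.01)
    if b.sum()>20:
        y=np.sort(T[b,1]);g=np.where(np.diff(y)>.004)[0];e=[y[0]]+[z for i in g for z in(y[i],y[i+1])]+[y[-1]];print(round(lo,3),b.sum(),np.round(e,3))
E
```

```text
10.85 [ 0.49562795 -0.00480798  0.09382954] [ 4.05406020e-04 -1.13395811e+00 -2.62956492e-01] 0.08458251134794846
-0.01 452 [-0.02   0.001  0.022  0.035]
0.0 828 [-0.02   0.001  0.022  0.035]
0.01 842 [-0.02   0.001  0.022  0.034]
0.02 1168 [-0.02   0.035]
0.03 780 [-0.02   0.002  0.022  0.034]
0.04 757 [-0.02  0.01]
0.05 168 [-0.018  0.009]
```

View pics/w8.png

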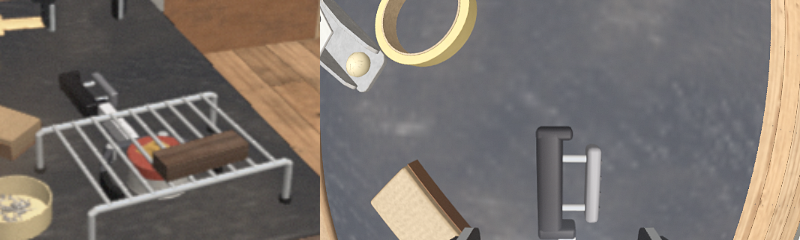

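The wrist view has the handle and trigger centred as planned: outer faces at tool y -0.020 and +0.035, so squeezed home they centre at about 0. Lowering and squeezing.

>>> send_rows:
  rows:
    - [[0, 0, 0.02, 0, 0, 0, 0.085], [0, 0, 0.04, 0, 0, 0, 0.085], [0, 0, 0.06, 0, 0, 0, 0.085], [0, 0, 0.08, 0, 0, 0, 0.085], [0, 0, 0.092, 0, 0, 0, 0.085], [0, 0, 0.099, 0, 0, 0, 0.085], [0, 0, 0.099, 0, 0, 0, 0.085], [0, 0, 0.099, 0, 0, 0, 0.085]]

```text
time: 11.75
tool_pos: [0.497, -0.0055, -0.0036]
tcp_rot: [0.67, 0.742, 0.0, 0.0]
force: [0.4, -0.4, -0.3]
gripper_width: 0.0849
grasp_force: 0.0
```

>>> send_rows:
  rows:
    - [[0, 0, 0, 0, 0, 0, 0.06], [0, 0, 0, 0, 0, 0, 0.055], [0, 0, 0, 0, 0, 0, 0.05], [0, 0, 0, 0, 0, 0, 0.046], [0, 0, 0, 0, 0, 0, 0.042], [0, 0, 0, 0, 0, 0, 0.038], [0, 0, 0, 0, 0, 0, 0.03], [0, 0, 0, 0, 0, 0, 0.03], [0, 0, 0, 0, 0, 0, 0.03], [0, 0, 0, 0, 0, 0, 0.03]]
  squeeze: 30

```text
time: 12.75
tool_pos: [0.4978, -0.005, -0.0019]
tcp_rot: [0.67, 0.742, 0.001, 0.001]
force: [-2.9, 0.8, 16.7]
gripper_width: 0.0398
grasp_force: 29.7
```

```bash
python3 - <<'E'
from h import *
s=observe();print(s['time'],s['tool_pos'],s['force'],s['gripper_width'],s['grasp_force'])
q,d=camera('wrist');p,_=camera('side')
cv2.imwrite('pics/w9.png',np.hstack([cv2.resize(p[210:360,280:480],(400,300)),cv2.resize(q,(400,300))])[:,:,::-1])
E
```

```text
12.75 [ 0.49780446 -0.00504304 -0.00187159] [-2.87675609  0.81726056 16.65100192] 0.03977888322594993 29.739681780338287
```

View pics/w9.png

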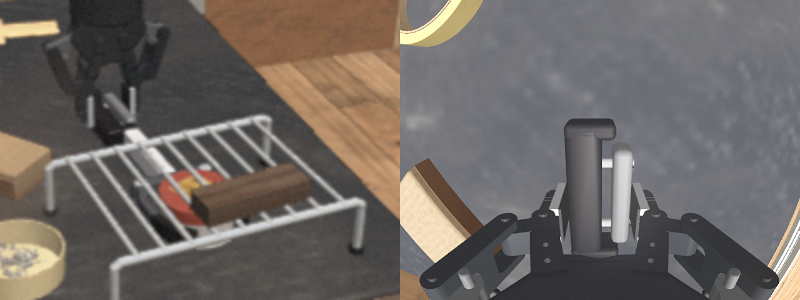

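The opening of 39.8 mm means the trigger is home, and the jaws are closed round the tin. Fingertips press lightly on the table, so I'll ease up 2.5 mm, hold, then draw out.

>>> send_rows:
  rows:
    - [[0, 0, -0.001, 0, 0, 0, 0.03], [0, 0, -0.002, 0, 0, 0, 0.03], [0, 0, -0.0025, 0, 0, 0, 0.03], [0, 0, -0.0025, 0, 0, 0, 0.03], [0.004, 0, -0.0025, 0, 0, 0, 0.03], [0.01, 0, -0.0025, 0, 0, 0, 0.03], [0.018, 0, -0.0025, 0, 0, 0, 0.03], [0.026, 0, -0.0025, 0, 0, 0, 0.03]]

```text
time: 13.65
tool_pos: [0.4931, 0.021, -0.0017]
tcp_rot: [0.671, 0.742, -0.0, -0.0]
force: [-0.2, -3.4, -2.4]
gripper_width: 0.0397
grasp_force: 31.0
```

>>> send_rows:
  rows:
    - [[0.008, 0, 0, 0, 0, 0, 0.03], [0.017, 0, 0, 0, 0, 0, 0.03], [0.026, 0, 0, 0, 0, 0, 0.03], [0.035, 0, 0, 0, 0, 0, 0.03], [0.044, 0, 0, 0, 0, 0, 0.03], [0.053, 0, 0, 0, 0, 0, 0.03], [0.062, 0, 0, 0, 0, 0, 0.03], [0.071, 0, 0, 0, 0, 0, 0.03], [0.08, 0, 0, 0, 0, 0, 0.03], [0.088, 0, 0, 0, 0, 0, 0.03]]

```text
time: 14.65
tool_pos: [0.4847, 0.1091, -0.0016]
tcp_rot: [0.67, 0.742, -0.0, -0.0]
force: [0.8, -3.2, -3.3]
gripper_width: 0.0398
grasp_force: 30.9
```

>>> send_rows:
  rows:
    - [[0.008, 0, 0, 0, 0, 0, 0.03], [0.017, 0, 0, 0, 0, 0, 0.03], [0.026, 0, 0, 0, 0, 0, 0.03], [0.034, 0, 0, 0, 0, 0, 0.03], [0.04, 0, 0, 0, 0, 0, 0.03], [0.044, 0, 0, 0, 0, 0, 0.03], [0.044, 0, 0, 0, 0, 0, 0.03], [0.044, 0, 0, 0, 0, 0, 0.03], [0.044, 0, 0, 0, 0, 0, 0.03]]

```text
time: 15.55
tool_pos: [0.4804, 0.1527, -0.0014]
tcp_rot: [0.67, 0.742, 0.0, -0.0]
force: [-0.9, 1.6, -2.7]
gripper_width: 0.0399
grasp_force: 30.4
```

```bash
cat > tin.py <<'E'
from h import *
s=observe();print(s['time'],s['tool_pos'],s['force'],s['gripper_width'],s['grasp_force'])
t,_=camera('side');hsv=cv2.cvtColor(t[:,:,::-1].copy(),cv2.COLOR_BGR2HSV)
m=(((hsv[...,0]<8)|(hsv[...,0]>172))&(hsv[...,1]>130)&(hsv[...,2]>80)).astype(np.uint8);m[:200]=0;m[400:]=0;m[:,:250]=0;m[:,500:]=0
n,l,st,ce=cv2.connectedComponentsWithStats(cv2.morphologyEx(m,cv2.MORPH_CLOSE,np.ones((7,7))));k=1+st[1:,4].argmax();print(st[k],ce[k])
w=ray('side',np.argwhere(l==k)[:,::-1],.04)[:,:2].astype(np.float32);c,r=cv2.minEnclosingCircle(w)
ax=np.array([.0972,-.9953]);v=np.array(c)-[.5117,-.1341];print('tin',c,r,'rf',v@ax,v@[.9953,.0972])
E
python3 tin.py
```

```text
15.55 [ 0.48038501  0.15272548 -0.00141747] [-0.86606288  1.64072909 -2.67360876] 0.039881529369502865 30.448747873306274
[327 259  34  21 442] [343.77375566 269.92533937]
tin (0.5017874836921692, -0.059691961854696274) 0.043530698865652084 rf -0.07502181695114195 -0.0026334661734605277
```

Tin is out: estimated at -0.075 to -0.081 from the rack's front. I'll draw 10 mm more for margin, lower 1 mm, then release the trigger.

>>> send_rows:
  rows:
    - [[0.004, 0, 0, 0, 0, 0, 0.03], [0.008, 0, 0, 0, 0, 0, 0.03], [0.01, 0, 0, 0, 0, 0, 0.03], [0.01, 0, 0.001, 0, 0, 0, 0.03], [0.01, 0, 0.001, 0, 0, 0, 0.03], [0.01, 0, 0.001, 0, 0, 0, 0.045], [0.01, 0, 0.001, 0, 0, 0, 0.05], [0.01, 0, 0.001, 0, 0, 0, 0.056], [0.01, 0, 0.001, 0, 0, 0, 0.07], [0.01, 0, 0.001, 0, 0, 0, 0.075]]

```text
time: 16.6
tool_pos: [0.4791, 0.162, -0.0026]
tcp_rot: [0.67, 0.742, -0.0, -0.0]
force: [-0.6, 0.4, -0.3]
gripper_width: 0.075
grasp_force: 0.0
```

>>> send_rows:
  rows:
    - [[0, -0.001, 0, 0, 0, 0, 0.078], [0, -0.001, 0, 0, 0, 0, 0.078], [0, -0.001, -0.02, 0, 0, 0, 0.078], [0, -0.001, -0.05, 0, 0, 0, 0.078], [0, -0.001, -0.09, 0, 0, 0, 0.078], [0, -0.001, -0.13, 0, 0, 0, 0.078], [0, -0.001, -0.17, 0, 0, 0, 0.078], [0, 0, -0.2, 0, 0, 0, 0.078], [0, 0, -0.2, 0, 0, 0, 0.078], [0, 0, -0.2, 0, 0, 0, 0.078]]

```text
time: 17.6
tool_pos: [0.4793, 0.162, 0.1978]
tcp_rot: [0.67, 0.742, 0.001, -0.0]
force: [-0.2, 0.4, -0.7]
gripper_width: 0.0781
grasp_force: 0.0
```

```bash
python3 tin.py; python3 - <<'E'
from h import *
p,d=camera('wrist');q,_=camera('side')
s=observe();
hsv=cv2.cvtColor(p[:,:,::-1].copy(),cv2.COLOR_BGR2HSV)
cv2.imwrite('pics/f.png',np.hstack([cv2.resize(q,(400,300)),cv2.resize(p,(400,300))])[:,:,::-1])
E
```

```text
17.6 [0.47930211 0.16199254 0.19776799] [-0.16316128  0.40426932 -0.65885872] 0.07805501142279185 0.0
[325 257  34  21 443] [341.83521445 267.83521445]
tin (0.5005495548248291, -0.05057470127940178) 0.04366326704621315 rf -0.08421655308763802 -0.0029793790472054916
```

View pics/f.png

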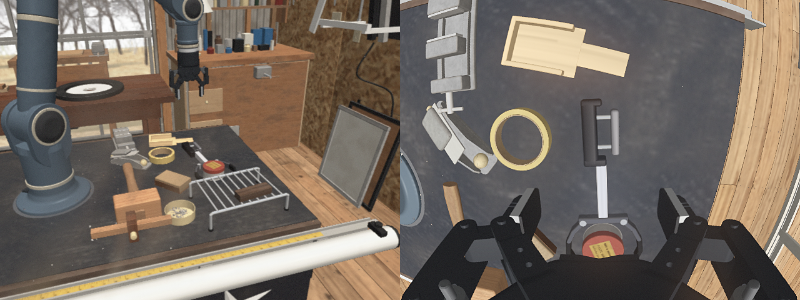

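The final view shows the tin upright and clear of the rack. The reacher lies flat and released, the bystanders are in place, and the arm is well above everything. Handing in.

```bash
python3 -c "
from rig import *
print(job_done())"
```

```text
the job is handed in; nothing more can be done
None
```

I handed the job in at about 18 s of the 54 s allowed, with no verdict returned: the tin stands upright with its near side about 5 cm clear of the rack's front, the reacher lies flat with its trigger released, and the bystanders look undisturbed in the last picture.

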